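Store tins and spices in a two-level rack

ROBOT

A 7-joint arm with a two-finger parallel gripper is mounted at the origin on a cart in front of the work surface, level with it; the furniture and walls round the work are solid. World frame = base frame: x ahead of the robot, y to its left, z up, the work surface at z = 0. Lengths are in mm, angles in degrees, forces in N, time in s.
With the tool pointing down it reaches from about 425 to 875 mm from the base axis. Payload 4.7 kg.
Tool frame: the origin (TCP) lies midway between the tips of the shut fingers; the grasp point (between the pads) lies 19 mm behind it; z points along the fingers, y is the line along which they close (so a half turn about z gives the same grasp; the last joint's range is limited). The gripper opens to 85 mm and grips with 20 to 120 N. Pads are 22 mm wide; open, the fingers measure 114 mm over their backs; the gripper's body (76 mm by 85 mm) begins 54 mm behind the grasp point. The pads swing forward as they close: fully open they stand 13 mm farther back than shut.
Start: joints at [65.724, 18.392, -4.016, 83.108, 1.295, 78.541, -3.26], TCP at [275.55, -588.725, 231.349] pointing down, gripper open.
Joint ranges: [-163.93, 163.93], [-17.29, 119.83], [-79.2, 71.16], [3.27, 140.29], [-89.18, 269.18], [5.43, 117.66], [-154.24, 154.24]. Speed limits (degrees/s): [147.25, 147.25, 180, 180, 180, 180, 180].

INTERFACE

Orientations are given as a 3x3 rotation matrix whose columns are the frame's x, y, z axes.
In Python, from plant import readout, optics, job gives the robot as it stands.
- The arm moves only by the tool send_rows, never from a script. Its argument "steps" is a list that holds one entry, the list of rows, each a list of 7 numbers: the shift along the tool's x, y, z in m, then the turn, a rotation vector about the tool's x, y, z in rad, then the opening, from -1 (shut) to 1 (fully open). In form: [[[tx, ty, tz, rx, ry, rz, jaw], ...]]. A call has 1 to 10 rows; each row shifts and turns the commanded pose from where the row before left it, along the tool's axes as they then stand; what a row does not reach is not made up. A row lasts 1/12 s, in which the tool goes at most 41.7 mm and 7.16 degrees, less where a joint would pass 70% of its speed; a pose out of reach is approached as far as the arm can. A call with a gripper value outside its range is refused whole. The fingers move at their own pace and stop on an object; the grip force is fixed at half the most. Time passes only in rows, so rows that do not move let the fingers close. It gives the time, the measured TCP pose, the force, the opening and the grip force at its end, in the units of the state.
- readout.get_obs(): the state, without advancing time (a new reading comes with each control period).
- optics.capture(name): name is "scene" or "top" or "wrist"; returns (picture, depth): 420x560x3 uint8, red, green, blue; 420x560 float32, mm along the optical axis (not along the pixel's ray), 0 where there is no reading.
- optics.camera_model(name): a dict with "intrinsics" (3x3 intrinsics, pixels), "world_to_cam" (4x4, takes a point from world to camera coordinates); the wrist camera has in their place "T_tool_cam" (4x4, takes a point from camera to tool coordinates, whose origin is the TCP and whose axes are the flange's). Camera axes: x right, y down, z forward; pixel columns grow to the right and rows downward; lengths in mm; the calibration is good to about 2 mm. A picture is of the moment at which its call begins: read the wrist's pose just before it. camera_model takes no time and is no camera call.
- job.close_job(): hands the job in; it is judged then, once.
The state is a dict: "clock": time; "q": joint angles; "qvel": joint speeds; "joint_efforts": joint torques, N m; "eef_pos": TCP position; "orientation": TCP orientation; "contact_force": force on the tool from outside, world axes, zero at the start; "moment": the same for the moment, N m; "grip_width": opening from 0.0 (shut) to 1.0 (fully open); "gripper_force": force on a finger pad.
Only numpy, scipy, OpenCV 4.12 (cv2) and the standard library are available. Lean on these libraries where they do the work, as an engineer would, in place of code of your own. Each camera call takes 0.05 s, during which the arm holds its last target. There are 200 camera calls.

TASK

Store the food tins and the spice jars in the low rack. First slide every flat tin that is there over the worktop, without lifting it, into the rack from its open front until it stands against the back rail; only then lower the shelf board by its grip over the rack's two pins until it rests flush on both posts. Finally stand both slim spice jars upright on the shelf board and let go; leave the other things alone.

Things in the scene. Friction and masses are not known exactly. Their poses are not given: they have to be found in the camera images.
- rack: low steel rack fixed to the worktop, no floor. Origin on the worktop midway between its posts; x runs from the open front to the back rail, y left, z up. Side rails (22 mm high, x -45 to 45 mm, front ends flared outward to x -71) have inner faces at y -142 and 142 mm. The back rail's inner face is at x 44.5 mm: a tin against it has its centre at x 1 mm. Three tins fit side by side, 92 mm apart
- pin_left (a point): tip of the rack's left pin, 80 mm above the worktop, 150 mm from the rack's middle. The pin is 8 mm thick with a cone tip and stands 25 mm above the flat top of its post (55 mm above the worktop)
- pin_right (a point): tip of the rack's right pin, the same at 150 mm to the other side
- shelf_grip (a point): wooden shelf board 60 x 330 x 12 mm, 0.25 kg, flat on the worktop; 13 mm holes 150 mm either side of its middle along y. Grip on top: a bar 80 mm along y, 18 mm wide (x), 18 mm high, on two stems. The point is the bar's centre, 45 mm above the underside, 33 mm above the top face. Seated: 100 mm above the worktop over the rack's origin, either way round. A jar fits each side, 90 mm from the middle
- tin_1_center (a point): flat round food tin, 86 mm in diameter, 40 mm high, about 0.23 kg, standing flat on the worktop; too wide to grasp. The point is its centre, 20 mm above its underside; z is up. May be absent
- tin_2_center (a point): flat round food tin, 86 mm in diameter, 40 mm high, about 0.23 kg, standing flat on the worktop; too wide to grasp. The point is its centre, 20 mm above its underside; z is up. May be absent
- tin_3_center (a point): flat round food tin, 86 mm in diameter, 40 mm high, about 0.23 kg, standing flat on the worktop; too wide to grasp. The point is its centre, 20 mm above its underside; z is up. May be absent
- spice_1_center (a point): slim spice jar with a red cap, 45 mm in diameter, 105 mm high, about 0.11 kg, standing upright on the worktop. The point is on its axis, 53 mm above its underside; z is up along the jar
- spice_2_center (a point): slim spice jar with a black cap, 45 mm in diameter, 105 mm high, about 0.11 kg, standing upright on the worktop. The point is on its axis, 53 mm above its underside; z is up along the jar
- spread_jar: squat jar with a dark brown lid, 77 mm in diameter, 102 mm high, behind the rack; a bystander. Origin at the centre of its underside
- onion: onion, 67 mm in diameter, 78 mm high, behind the rack; a bystander. Origin at its underside
There are look-alikes about, which are no part of the job. What is shaped like the part that bears spice_2_center but green is not meant.

How it is judged (in metres and radians):
On the way, in this order (a step that is already met when the one before it is completed fails the run):
1. every tin present stands in the rack against its back rail (x of tin_1_center in the frame of rack between -0.014 and 0.014 m and y of tin_1_center in the frame of rack between -0.11 and 0.11 m and height (world z) of each of tin_1_center, tin_2_center, tin_3_center below 0.027 m and angle between each of tin_1_center, tin_2_center, tin_3_center's own z axis and vertical below 0.1 rad and x of tin_2_center in the frame of rack between -0.014 and 0.014 m and y of tin_2_center in the frame of rack between -0.11 and 0.11 m and x of tin_3_center in the frame of rack between -0.014 and 0.014 m and y of tin_3_center in the frame of rack between -0.11 and 0.11 m), for 0.2 s.
2. the shelf board rests flush on both posts, over both pins (z of shelf_grip in the frame of rack between 0.096 and 0.104 m and angle between shelf_grip's own z axis and vertical below 0.03 rad and horizontal distance between shelf_grip and rack below 0.008 m and angle between the y axis of shelf_grip and the y axis of rack, either way round below 0.04 rad), for 0.2 s.
At the end, for the whole second after the job is handed in: Every tin stands flat in the rack, its centre within 14 mm of the line between the posts; the shelf board rests flush on both posts (height within 4 mm, tilt under 0.03 rad, centred within 8 mm); both spice jars stand upright on the board's top face (all of step 1 and all of step 2 and z of spice_1_center in the frame of shelf_grip between 0.013 and 0.027 m and x of spice_1_center in the frame of shelf_grip between -0.03 and 0.03 m and y of spice_1_center in the frame of shelf_grip between -0.165 and 0.165 m and angle between each of spice_1_center, spice_2_center's own z axis and vertical below 0.1 rad and z of spice_2_center in the frame of shelf_grip between 0.013 and 0.027 m and x of spice_2_center in the frame of shelf_grip between -0.03 and 0.03 m and y of spice_2_center in the frame of shelf_grip between -0.165 and 0.165 m); the robot touches nothing.
It fails at once if a tin is lifted more than 25 mm off the worktop (height (world z) of any of tin_1_center, tin_2_center, tin_3_center above 0.045 m).
It fails at once if a bystander is moved more than 30 mm (distance of any of spread_jar, onion from where it was at the start of the episode above 0.03 m).
Of tin_1, tin_2, tin_3 only 2 to 3 are there at a start; the rules pass over those that are not, and their reading is None.
At some moment in a run one of tin_1, tin_2, tin_3 may be knocked a few centimetres aside while the robot is not near it.
It also fails if it takes over 210 s, if anything falls off the work surface, if the arm or the gripper's body presses on something with over 40 N, if the wrist force passes 120 N, or if a joint passes its speed limit or range.

## Working session

There is one attempt and no reset: what is moved stays moved. The work goes in short steps, Python scripts to look and compute and a tool call to move; the robot and the scene stay as the last step left them, time stands still between calls to the robot, and variables do not carry over. Pictures are saved under pics/ and viewed, at most 14 in all, crops included, and the job is handed in when it is done.

Besides the shell and the picture viewer there is one more tool, called after "Request:" as name(argument=value, ...), one argument or row to a line, values as JSON. send_rows: Moves the arm, as the interface text tells. Its arguments: {"type":"object","properties":{"steps":{"type":"array","items":{"type":"array","items":{"type":"array","items":{"type":"number"}}}}},"required":["steps"]}

```bash
mkdir -p pics; ls; python3 - <<'E'
from plant import readout,optics
import cv2,numpy as np
o=readout.get_obs();print(o)
for n in("scene","top"):
    p,d=optics.capture(n);cv2.imwrite(f"pics/{n}0.png",p[:,:,::-1]);np.savez(f"{n}0.npz",p=p,d=d)
    m=optics.camera_model(n);print(n,m)
print(optics.camera_model("wrist"))
E
```

```text
pics
{'clock': 0.0, 'q': array([65.72473684, 18.43976639, -4.01485706, 83.17455154,  1.2963291 ,
       78.53871849, -3.25913765]), 'qvel': array([ 0.08007689, -0.03427523, -0.05203599,  0.10552527,  0.0623407 ,
       -0.07350781,  0.09063043]), 'joint_efforts': array([ 1.01288784e-03, -4.93577278e+01, -3.81712206e-01, -3.14336085e+01,
        1.29423046e-02,  1.16476935e-02,  1.13631489e-05]), 'eef_pos': array([ 275.2763716 , -588.25594054,  230.21845035]), 'orientation': array([[ 9.05676120e-01,  4.23969265e-01, -9.09823541e-04],
       [ 4.23970223e-01, -9.05674626e-01,  1.65007158e-03],
       [-1.24424460e-04, -1.88016852e-03, -9.99998225e-01]]), 'contact_force': array([-0.06781784, -0.16754808, -0.1832783 ]), 'moment': array([-0.02689177, -0.01798726, -0.02288324]), 'gripper_force': 0.0, 'grip_width': 0.9998550833263277}
scene {'intrinsics': array([[528.53533575,   0.        , 277.23665714],
       [  0.        , 528.53533575, 205.34233249],
       [  0.        ,   0.        ,   1.        ]]), 'world_to_cam': array([[-8.61545592e-01, -5.07361354e-01, -1.79902615e-02,
         
[... 631 characters left out ...]
],
       [ 9.06649338e-02,  4.96353661e-03, -9.95869084e-01,
         8.59709130e+02],
       [ 0.00000000e+00,  0.00000000e+00,  0.00000000e+00,
         1.00000000e+00]])}
{'intrinsics': array([[367.81189122,   0.        , 284.43762485],
       [  0.        , 367.81189122, 206.10246997],
       [  0.        ,   0.        ,   1.        ]]), 'T_tool_cam': array([[ 3.75318700e-04, -9.57232340e-01, -2.89320077e-01,
         7.34484018e+01],
       [ 9.99999804e-01,  2.14303394e-04,  5.88208359e-04,
        -1.14175219e+00],
       [-5.01049789e-04, -2.89320241e-01,  9.57232233e-01,
        -1.41303322e+02],
       [ 0.00000000e+00,  0.00000000e+00,  0.00000000e+00,
         1.00000000e+00]])}
```

View pics/scene0.png

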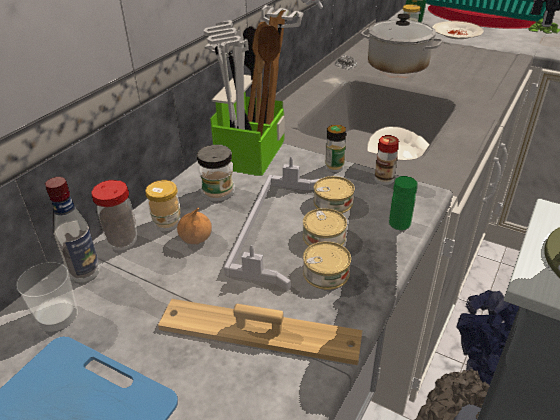

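View pics/top0.png

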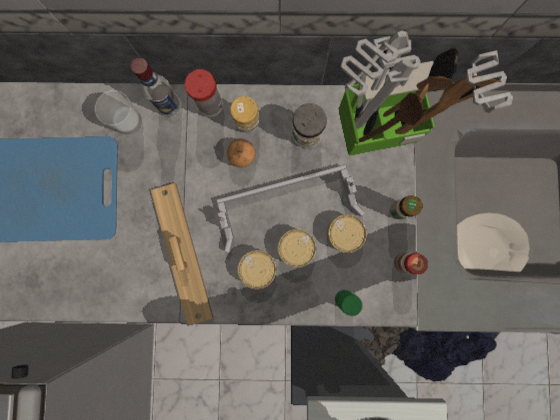

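The two views show the rack at centre (top ~290,195), three tins in front of it at (257,269), (297,249) and (347,234), and the board at left around (181,252). The jars are at right, (414,263) red, (408,207) dark/green and (349,303) all green. I'll zoom in on the jars and measure everything.

```bash
cat > h.py <<'E'
from plant import readout,optics
import cv2,numpy as np
def load(n):
    z=np.load(n+'0.npz');return z['p'],z['d']
def pts(n,d,o=None):
    m=optics.camera_model(n);K=m['intrinsics']
    v,u=np.mgrid[:420,:560]
    c=np.stack([(u-K[0,2])/K[0,0]*d,(v-K[1,2])/K[1,1]*d,d],-1)
    if n=='wrist':
        T=np.eye(4);T[:3,:3]=o['orientation'];T[:3,3]=o['eef_pos'];T=T@m['T_tool_cam']
    else:T=np.linalg.inv(m['world_to_cam'])
    w=c@T[:3,:3].T+T[:3,3]; w[d<=0]=np.nan
    return w
def plane(n,u,v,z,o=None):
    m=optics.camera_model(n);K=m['intrinsics']
    if n=='wrist':
        T=np.eye(4);T[:3,:3]=o['orientation'];T[:3,3]=o['eef_pos'];T=T@m['T_tool_cam']
    else:T=np.linalg.inv(m['world_to_cam'])
    r=T[:3,:3]@np.array([(u-K[0,2])/K[0,0],(v-K[1,2])/K[1,1],1]);t=(z-T[2,3])/r[2]
    return T[:3,3]+t*r
E
python3 - <<'E'
from h import *
p,d=load('top');w=pts('top',d);hsv=cv2.cvtColor(p,cv2.COLOR_RGB2HSV)
z=w[:,:,2]
def blobs(name,lo,hi,box,amin=25):
    x0,y0,x1,y1=box;mk=np.zeros(z.shape,np.uint8);mk[y0:y1,x0:x1]=((z>lo)&(z<hi))[y0:y1,x0:x1]
    n,l,s,c=cv2.connectedComponentsWithStats(mk)
    for i in range(1,n):
        if s[i,4]>=amin:
            q=w[l==i];r=cv2.minAreaRect(q[:,:2].astype(np.float32));print(name,s[i,4],c[i].round(1),q.mean(0).round(1),'rect',np.round(r[0],1),np.round(r[1],1),round(r[2],1))
blobs('tin',34,47,(225,210,375,295))
blobs('rack',47,63,(205,155,370,260),8)
blobs('pin',66,85,(205,155,370,260),2)
blobs('rails',15,30,(205,155,370,260),8)
blobs('jar',92,115,(335,190,435,320))
blobs('jarcase',40,115,(335,190,435,320))
blobs('boardtop',7,19,(140,175,220,330))
blobs('grip',35,55,(140,175,220,330),10)
blobs('back',20,140,(225,80,335,170))
t=cv2.resize(p[180:320,330:440],None,fx=3.5,fy=3.5,interpolation=2)
q,_=load('scene');s=cv2.resize(q[115:240,310:420],None,fx=3.5,fy=3.5,interpolation=2)
h=max(t.shape[0],s.shape[0]);f=lambda a:cv2.copyMakeBorder(a,0,h-a.shape[0],0,0,0)
cv2.imwrite('pics/jars.png',np.hstack([f(t),f(s)])[:,:,::-1])
E
```

```text
tin 1056 [347.2 232.7] [532.6  71.6  36.8] rect [533.2  71.3] [84.2 85.2] 0.8
tin 1058 [296.7 247.6] [497.3 186.1  36.7] rect [497.6 186.5] [83.6 84.1] 0.6
tin 1052 [256.6 268.8] [448.4 276.4  36.8] rect [448.1 276.4] [84.4 84.2] 46.0
rack 118 [239.7 157.7] [699.4 318.5  53.1] rect [698.6 318.3] [15.8 45.9] 1.9
rack 106 [350.5 184.5] [640.6  66.7  54.2] rect [641.7  65.8] [35.9 16.3] 16.1
rack 104 [222.8 219. ] [558.8 353.   54.1] rect [558.9 353.7] [35.8 15.9] 15.9
pin 13 [352.4 182.6] [641.3  66.2  74.7] rect [641.8  65.9] [7.  6.5] 89.8
pin 13 [221.4 218.4] [558.5 353.1  73.5] rect [558.4 353. ] [6.3 6.2] 3.8
rails 895 [295.5 187.7] [637.4 189.7  20.9] rect [634.3 201.6] [118.4 343.2] 0.1
rails 151 [228.1 238.2] [517.  344.8  20.9] rect [516.4 344.7] [57.9 18.4] 3.8
rails 9 [328. 233.] [531.8 113.9  25.8] rect [532.1 113.9] [ 1.1 18.6] 89.5
jar 371 [411.  205.1] [589.5 -52.  104.3] rect [590.  -53.5] [43.2 42.1] 70.8
jar 390 [416.2 263.1] [467.9 -60.4 105.2] rect [467.9 -61.8] [41.8 43.5] 1.5
jar 373 [351.3 304.3] [381.4  74.8 104.6] rect [381.3  74.4] [43.  42.3] 10.4
jarcase 519 [407.6 206.3] [587.9 -47.9  93.6] rect [589.6 -52.9] [43.2 43.6] 65.0
jarcase 538 [412.6 262.8] [468.  -56.1  94.7] rect [467.8 -61.2] [43.7 44. ] 37.0
jarcase 474 [349.4 302.9] [383.3  77.6  96.7] rect [381.4  74.9] [43.3 43.3] 10.4
boardtop 3286 [182.  254.1] [479.6 453.3  11.3] rect [482.5 455.6] [330.9  61.5] 17.4
grip 293 [177.  252.8] [482.1 453.8  51.3] rect [482.1 455.5] [79.4 18.7] 17.8
back 796 [244.7 112.9] [794.2 306.4  80.2] rect [799.7 308.4] [60.1 59.9] 47.2
back 1160 [308.6 123.5] [767.7 164.7  91.3] rect [775.  163.1] [73.  72.7] 87.0
back 652 [240.7 152.2] [712.7 316.8  50.5] rect [716.6 318.7] [65.1 63.3] 64.5
```

View pics/jars.png

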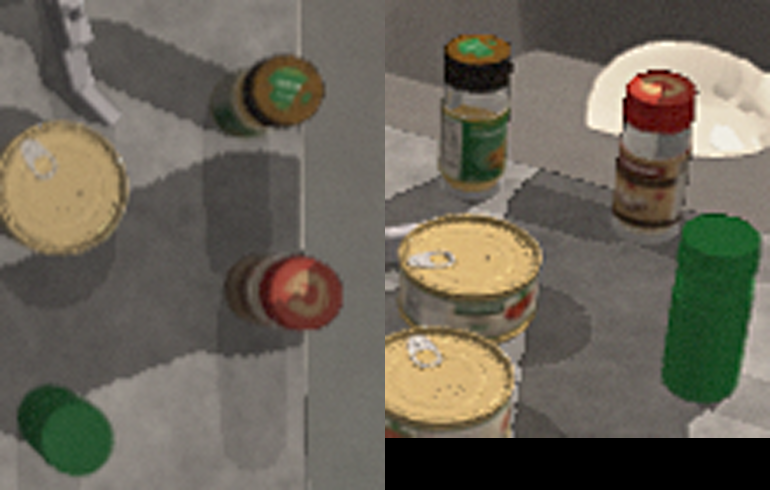

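spice_2 is the black-cap jar at (590,-53), spice_1 is the red one at (468,-61), and the full-green cylinder is the decoy. The measured sizes match the given ones: pins 299 mm apart, tins 84 mm, board 331 mm. The rack centre is about (600,209.5) with yaw 16.1°.

I'll keep the tool yawed to the rack, so that tool x = rack x and tool y = −rack y, and push each tin with a half-open two-finger cradle.

```bash
cat >> h.py <<'E'
RC=np.array([600.,209.5]);YAW=np.deg2rad(16.1)
RX=np.array([np.cos(YAW),np.sin(YAW)]);RY=np.array([-RX[1],RX[0]])
def rk(p):
    p=np.asarray(p)[:2]-RC;return np.round([p@RX,p@RY],1)
def st():
    o=readout.get_obs();R=o['orientation']
    print('t',round(o['clock'],2),'tcp',o['eef_pos'].round(1),'rack',rk(o['eef_pos']),'yaw',round(np.degrees(np.arctan2(R[1,0],R[0,0])),2),'tilt',R[:2,2].round(4),'F',o['contact_force'].round(1),'w',round(o['grip_width'],3),o['gripper_force'])
    return o
E
python3 -c "
from h import *
st()
for p in [(533,71.3),(497.5,186.4),(448.2,276.4),(590,-53),(468,-61.5),(482.3,455.5),(0,0)]: print(rk(p))"
```

```text
t 0.1 tcp [ 275.3 -588.3  230.3] rack [-533.2 -676.5] yaw 25.08 tilt [-0.0009  0.0015] F [-0.1 -0.3  0.6] w 0.999 0.0
[-102.7 -114.2]
[-104.9    6.2]
[-127.3  106.4]
[ -82.4 -249.4]
[-202.  -223.8]
[-44.9 269. ]
[-634.6  -34.9]
```

Request:
send_rows(
  steps=[
    [[0.028, -0.03, 0, 0, 0, 0.0784, -0.06], [0.028, -0.03, 0, 0, 0, 0.0784, -0.06], [0.028, -0.03, 0, 0, 0, 0, -0.06], [0.028, -0.03, 0, 0, 0, 0, -0.06], [0.028, -0.03, 0, 0, 0, 0, -0.06], [0.028, -0.03, 0, 0, 0, 0, -0.06], [0.028, -0.03, 0, 0, 0, 0, -0.06], [0.028, -0.03, 0, 0, 0, 0, -0.06], [0.028, -0.03, 0, 0, 0, 0, -0.06], [0.028, -0.03, 0, 0, 0, 0, -0.06]],
  ],
)

```text
clock: 0.93
eef_pos: [452.7, -217.0, 231.1]
orientation: [[0.961, 0.277, -0.0], [0.277, -0.961, -0.0], [-0.0, 0.0, -1.0]]
contact_force: [0.9, -1.1, 1.1]
grip_width: 0.469
gripper_force: 0.0
```

Request:
send_rows(
  steps=[
    [[0.0134, -0.0364, 0, 0, 0, 0, -0.06], [0.0134, -0.0364, 0, 0, 0, 0, -0.06], [0.0134, -0.0364, 0, 0, 0, 0, -0.06], [0.0134, -0.0364, 0, 0, 0, 0, -0.06], [0.0134, -0.0364, 0, 0, 0, 0, -0.06], [0.0134, -0.0364, 0, 0, 0, 0, -0.06], [0.0134, -0.0364, 0, 0, 0, 0, -0.06], [0, 0, 0.04, 0, 0, 0, -0.06], [0, 0, 0.04, 0, 0, 0, -0.06], [0, 0, 0.02, 0, 0, 0, -0.06]],
  ],
)

```text
clock: 1.77
eef_pos: [469.3, 52.4, 127.4]
orientation: [[0.96, 0.28, -0.005], [0.28, -0.96, -0.001], [-0.005, -0.001, -1.0]]
contact_force: [-0.5, -1.4, 0.1]
grip_width: 0.465
gripper_force: 0.0
```

```bash
python3 -c "
from h import *
st()
p,d=optics.capture('top');w=pts('top',d);z=w[:,:,2]
m=np.zeros(z.shape,np.uint8);m[210:295,225:385]=((z>34)&(z<47))[210:295,225:385]
n,l,s,c=cv2.connectedComponentsWithStats(m)
for i in range(1,n):
  if s[i,4]>400: print(s[i,4],rk(w[l==i].mean(0)))
"
```

```text
t 1.77 tcp [469.3  52.4 127.4] rack [-169.2 -114.7] yaw 16.24 tilt [-0.0048 -0.0005] F [-0.5 -1.4  0.1] w 0.465 0.0
1065 [-103.1 -113.7]
1062 [-104.7    5.8]
1052 [-127.4  106.3]
```

Request:
send_rows(
  steps=[
    [[0, 0, 0.04, 0, 0, 0, -0.06], [0, 0, 0.04, 0, 0, 0, -0.06], [0, 0, 0.035, 0, 0, 0, -0.06], [0, 0, 0, 0, 0, 0, -0.06], [0.006, 0, 0, 0, 0, 0, -0.06], [0.006, 0, 0, 0, 0, 0, -0.06], [0.01, -0.002, 0, 0, 0, 0, -0.06], [0.01, -0.003, 0, 0, 0, 0, -0.06], [0.01, -0.003, 0, 0, 0, 0, -0.06], [0.01, -0.003, 0, 0, 0, 0, -0.06]],
  ],
)

```text
clock: 2.65
eef_pos: [514.6, 75.5, 16.7]
orientation: [[0.961, 0.276, -0.012], [0.276, -0.961, -0.005], [-0.013, 0.002, -1.0]]
contact_force: [-21.4, -4.8, 16.5]
grip_width: 0.467
gripper_force: 13.5
```

```bash
cat >> h.py <<'E'
def tins():
    st();p,d=optics.capture('top');w=pts('top',d);z=w[:,:,2]
    cv2.imwrite('pics/last.png',p[:,:,::-1])
    h=cv2.cvtColor(p,cv2.COLOR_RGB2HSV)
    m=np.zeros(z.shape,np.uint8);m[170:310,200:400]=((z>34)&(z<47))[170:310,200:400]
    n,l,s,c=cv2.connectedComponentsWithStats(m)
    for i in range(1,n):
        if s[i,4]>200:
            r=cv2.minEnclosingCircle(w[l==i][:,:2].astype(np.float32));print(s[i,4],rk(w[l==i].mean(0)),'circ',rk(r[0]),round(r[1],1))
E
python3 -c "
from h import *
tins()"
```

```text
t 2.65 tcp [514.6  75.5  16.7] rack [-119.2 -105.1] yaw 16.03 tilt [-0.0118 -0.0051] F [-21.4  -4.8  16.5] w 0.467 13.533507138490677
643 [-59.2 -97.8] circ [ -69.1 -107. ] 42.9
1066 [-104.8    5.8] circ [-104.6    6. ] 43.1
1083 [-127.3  106.6] circ [-127.   106.1] 43.0
```

Request:
send_rows(
  steps=[
    [[0, 0, -0.003, 0, 0, 0, -0.06], [0, 0, 0, 0, 0, 0, -0.06]],
  ],
)

```text
clock: 2.87
eef_pos: [517.9, 78.6, 19.6]
orientation: [[0.96, 0.279, -0.003], [0.279, -0.96, 0.001], [-0.003, -0.002, -1.0]]
contact_force: [-6.2, 1.7, -0.2]
grip_width: 0.47
gripper_force: 2.8
```

Request:
send_rows(
  steps=[
    [[0.008, -0.0016, 0, 0, 0, 0, -0.06], [0.008, -0.0016, 0, 0, 0, 0, -0.06], [0.008, -0.0016, 0, 0, 0, 0, -0.06], [0.008, -0.0016, 0, 0, 0, 0, -0.06], [0.008, -0.0016, 0, 0, 0, 0, -0.06], [0.008, -0.0016, 0, 0, 0, 0, -0.06], [0.007, -0.0014, 0, 0, 0, 0, -0.06], [0.006, 0, 0, 0, 0, 0, -0.06], [0.004, 0, 0, 0, 0, 0, -0.06], [0, 0, 0, 0, 0, 0, -0.06]],
  ],
)

```text
clock: 3.7
eef_pos: [579.5, 105.5, 19.5]
orientation: [[0.961, 0.277, 0.001], [0.277, -0.961, 0.0], [0.001, -0.0, -1.0]]
contact_force: [0.1, -0.3, 0.4]
grip_width: 0.47
gripper_force: 0.0
```

```bash
python3 -c "
from h import *
tins()"
```

```text
t 3.7 tcp [579.5 105.5  19.5] rack [-48.5 -94.3] yaw 16.08 tilt [0.0012 0.0004] F [ 0.1 -0.3  0.4] w 0.47 0.0
382 [ 10.9 -75.5] circ [  6.7 -84. ] 39.9
1062 [-105.     6.1] circ [-104.7    6.1] 43.1
1077 [-127.2  106.2] circ [-127.2  106.1] 43.0
```

Request:
send_rows(
  steps=[
    [[-0.031, 0, 0, 0, 0, 0, -0.06], [-0.031, 0, 0, 0, 0, 0, -0.06], [-0.031, 0, 0, 0, 0, 0, -0.06], [-0.031, 0, 0, 0, 0, 0, -0.06], [0, 0, 0, 0, 0, 0, -0.06], [0, -0.034, 0, 0, 0, 0, -0.06], [0, -0.033, 0, 0, 0, 0, -0.06], [0, -0.033, 0, 0, 0, 0, -0.06], [0, 0, 0, 0, 0, 0, -0.06]],
  ],
)

```text
clock: 4.5
eef_pos: [429.8, 173.6, 20.1]
orientation: [[0.959, 0.285, 0.002], [0.285, -0.959, 0.004], [0.003, -0.003, -1.0]]
contact_force: [-0.4, -0.0, -0.2]
grip_width: 0.476
gripper_force: 0.0
```

```bash
python3 -c "
from h import *
tins()"
```

```text
t 4.5 tcp [429.8 173.6  20.1] rack [-173.5   12.7] yaw 16.56 tilt [0.0017 0.0036] F [-0.4 -0.  -0.2] w 0.476 0.0
1036 [  1.6 -97.4] circ [  1.2 -99.9] 46.2
1030 [-103.5    6.1] circ [-104.7    6.1] 43.0
1068 [-127.6  106.3] circ [-127.2  106.2] 43.1
```

Request:
send_rows(
  steps=[
    [[0.006, 0, 0, 0, 0, 0, -0.06], [0.008, 0, 0, 0, 0, 0, -0.06], [0.008, 0, 0, 0, 0, 0, -0.06], [0.01, 0, 0, 0, 0, 0, -0.06], [0.012, 0.001, 0, 0, 0, 0, -0.06], [0.012, 0.001, 0, 0, 0, 0, -0.06], [0.012, 0.001, 0, 0, 0, 0, -0.06], [0.012, 0.001, 0, 0, 0, 0, -0.06], [0.012, 0.001, 0, 0, 0, 0, -0.06], [0.01, 0, 0, 0, 0, 0, -0.06]],
  ],
)

```text
clock: 5.38
eef_pos: [532.4, 189.6, 18.8]
orientation: [[0.961, 0.275, -0.001], [0.275, -0.961, -0.0], [-0.001, 0.0, -1.0]]
contact_force: [-1.9, -0.4, 1.8]
grip_width: 0.467
gripper_force: 1.2
```

Request:
send_rows(
  steps=[
    [[0.008, 0, 0, 0, 0, 0, -0.06], [0.006, 0, 0, 0, 0, 0, -0.06], [0.005, 0, 0, 0, 0, 0, -0.06], [0.004, 0, 0, 0, 0, 0, -0.06], [0, 0, 0, 0, 0, 0, -0.06]],
  ],
)

```text
clock: 5.8
eef_pos: [553.4, 197.1, 19.1]
orientation: [[0.961, 0.277, 0.0], [0.277, -0.961, 0.0], [0.0, -0.0, -1.0]]
contact_force: [0.7, 0.7, 0.1]
grip_width: 0.467
gripper_force: 0.0
```

```bash
python3 -c "
from h import *
tins()"
```

```text
t 5.8 tcp [553.4 197.1  19.1] rack [-48.2   1. ] yaw 16.1 tilt [0.0001 0.0002] F [0.7 0.7 0.1] w 0.467 0.0
297 [  11.5 -123.1] circ [  10.9 -117.1] 39.4
1066 [-127.4  106.4] circ [-127.2  106.1] 43.0
```

Request:
send_rows(
  steps=[
    [[-0.036, 0, 0, 0, 0, 0, -0.06], [-0.036, 0, 0, 0, 0, 0, -0.06], [-0.036, 0, 0, 0, 0, 0, -0.06], [-0.036, 0, 0, 0, 0, 0, -0.06], [0, 0, 0, 0, 0, 0, -0.06], [0, -0.035, 0, 0, 0, 0, -0.06], [0, -0.035, 0, 0, 0, 0, -0.06], [0, -0.035, 0, 0, 0, 0, -0.06], [0, 0, 0, 0, 0, 0, -0.06], [0, 0, 0, 0, 0, 0, -0.06]],
  ],
)

```text
clock: 6.68
eef_pos: [384.9, 260.2, 19.9]
orientation: [[0.959, 0.282, 0.001], [0.282, -0.959, 0.001], [0.002, -0.001, -1.0]]
contact_force: [-0.5, -0.6, -0.4]
grip_width: 0.471
gripper_force: 0.0
```

```bash
python3 -c "
from h import *
tins()"
```

```text
t 6.68 tcp [384.9 260.2  19.9] rack [-192.6  108.4] yaw 16.39 tilt [0.0013 0.0012] F [-0.5 -0.6 -0.4] w 0.471 0.0
1046 [  1.6 -97.6] circ [   0.9 -102.8] 49.0
1024 [ 2.2 -1.5] circ [ 2.  -1.2] 43.2
995 [-125.2  105.7] circ [-127.   106.2] 43.0
```

Request:
send_rows(
  steps=[
    [[0.006, 0, 0, 0, 0, 0, -0.06], [0.008, 0, 0, 0, 0, 0, -0.06], [0.01, 0.001, 0, 0, 0, 0, -0.06], [0.012, 0.002, 0, 0, 0, 0, -0.06], [0.012, 0.002, 0, 0, 0, 0, -0.06], [0.012, 0.002, 0, 0, 0, 0, -0.06], [0.012, 0.002, 0, 0, 0, 0, -0.06], [0.012, 0.002, 0, 0, 0, 0, -0.06], [0.012, 0.002, 0, 0, 0, 0, -0.06], [0.012, 0.002, 0, 0, 0, 0, -0.06]],
  ],
)

```text
clock: 7.57
eef_pos: [494.7, 272.4, 18.8]
orientation: [[0.961, 0.275, -0.001], [0.275, -0.961, -0.001], [-0.001, 0.0, -1.0]]
contact_force: [-2.2, 0.7, 2.2]
grip_width: 0.466
gripper_force: 1.4
```

Request:
send_rows(
  steps=[
    [[0.011, 0, 0, 0, 0, 0, -0.06], [0.008, 0, 0, 0, 0, 0, -0.06], [0.007, 0, 0, 0, 0, 0, -0.06], [0.006, 0, 0, 0, 0, 0, -0.06], [0.004, 0, 0, 0, 0, 0, -0.06], [0, 0, 0, 0, 0, 0, -0.06]],
  ],
)

```text
clock: 8.07
eef_pos: [528.6, 283.3, 19.0]
orientation: [[0.961, 0.277, -0.0], [0.277, -0.961, 0.0], [-0.0, -0.0, -1.0]]
contact_force: [0.2, 0.3, -0.3]
grip_width: 0.467
gripper_force: 0.0
```

```bash
python3 -c "
from h import *
tins()"
```

```text
t 8.07 tcp [528.6 283.3  19. ] rack [-48.2  90.7] yaw 16.07 tilt [-0.  0.] F [ 0.2  0.3 -0.3] w 0.467 0.0
1037 [  2.  -97.6] circ [   0.6 -100.9] 47.4
974 [ 2.6 -2.9] circ [ 2.  -1.7] 43.2
```

Request:
send_rows(
  steps=[
    [[-0.035, 0, 0, 0, 0, 0, -0.06], [-0.035, 0, -0.005, 0, 0, 0, -0.06], [0, 0, -0.038, 0, 0, 0, -0.06], [0, 0, -0.038, 0, 0, 0, -0.06], [0, 0, -0.038, 0, 0, 0, 0.4], [0.0146, -0.0356, 0, 0, 0, 0, 1], [0.0146, -0.0356, 0, 0, 0, 0, 1], [0.0146, -0.0356, 0, 0, 0, 0, 1], [0.0146, -0.0356, 0, 0, 0, 0, 1], [0.0146, -0.0356, 0, 0, 0, -0.024, 1]],
  ],
)

```text
clock: 8.95
eef_pos: [481.9, 456.8, 138.6]
orientation: [[0.954, 0.3, 0.002], [0.3, -0.954, 0.0], [0.002, 0.0, -1.0]]
contact_force: [0.9, 0.0, -0.0]
grip_width: 0.999
gripper_force: 0.0
```

Request:
send_rows(
  steps=[
    [[0, 0, 0, 0, 0, 0, 1], [0, 0, 0, 0, 0, 0, 1]],
  ],
)

```text
clock: 9.12
eef_pos: [479.4, 458.2, 137.8]
orientation: [[0.952, 0.305, -0.002], [0.305, -0.952, 0.002], [-0.001, -0.002, -1.0]]
contact_force: [-0.5, 0.3, 0.2]
grip_width: 0.999
gripper_force: 0.0
```

```bash
cat >> h.py <<'E'
def rect(w,m):
    m=m.astype(np.uint8);n,l,s,c=cv2.connectedComponentsWithStats(m);i=1+np.argmax(s[1:,4]);q=w[l==i]
    r=cv2.minAreaRect(q[:,:2].astype(np.float32));b=cv2.boxPoints(r);e=[b[1]-b[0],b[2]-b[1]];k=max(e,key=np.linalg.norm)
    return np.array(r[0]),np.round(r[1],1),round(np.degrees(np.arctan2(k[1],k[0]))%180,2),q.mean(0).round(1),int(s[i,4])
E
python3 -c "
from h import *
tins();o=readout.get_obs();print(o['q'].round(1))
p,d=optics.capture('wrist');w=pts('wrist',d,o);z=w[:,:,2]
c,sz,a,me,n=rect(w,(z>46)&(z<64));print('grip',c,rk(c),sz,a,me,n)
c,sz,a,me,n=rect(w,(z>5)&(z<20));print('board',c,rk(c),sz,a,me,n)
cv2.imwrite('pics/w1.png',p[:,:,::-1])"
```

```text
t 9.12 tcp [479.4 458.2 137.8] rack [-46.9 272.4] yaw 17.75 tilt [-0.0016  0.0016] F [-0.5  0.3  0.2] w 0.999 0.0
1043 [  1.9 -97.3] circ [  2.5 -99.3] 45.4
1013 [ 2.1 -1.6] circ [ 1.8 -1.6] 43.1
1021 [ 2.1 88.5] circ [ 2.  88.3] 43.1
[ -12.2   30.2  -45.8   86.5   22.2   72.8 -133.2]
grip [480.5501709  458.68658447] [-45.7 272.5] [79.2 18. ] 17.47 [483.  459.4  52.2] 3166
board [464.21130371 453.34100342] [-62.8 271.9] [298.8  60.3] 17.42 [488.2 460.7  10.8] 26686
```

View pics/w1.png

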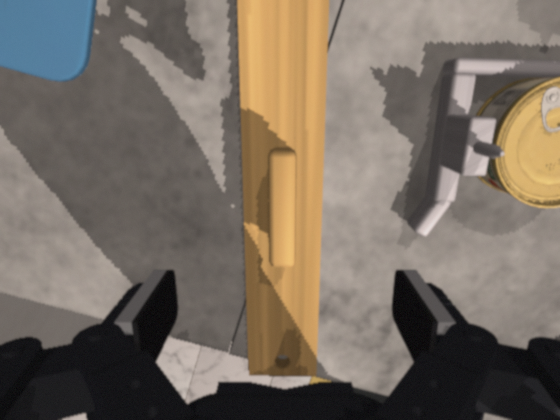

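Request:
send_rows(
  steps=[
    [[0.001, 0, 0.038, 0, 0, 0.003, 1], [0, 0, 0.038, 0, 0, 0, 1], [0, 0, 0.025, 0, 0, 0, 1], [0, 0, 0.011, 0, 0, 0, 1], [0, 0, 0, 0, 0, 0, 1], [0, 0, 0, 0, 0, 0, -1], [0, 0, 0, 0, 0, 0, -1], [0, 0, 0, 0, 0, 0, -1], [0, 0, 0, 0, 0, 0, -1], [0, 0, 0, 0, 0, 0, -1]],
  ],
)

```text
clock: 10.05
eef_pos: [482.9, 456.1, 27.6]
orientation: [[0.955, 0.297, 0.002], [0.297, -0.955, 0.001], [0.002, -0.001, -1.0]]
contact_force: [-0.3, 0.5, 0.3]
grip_width: 0.297
gripper_force: 0.0
```

Request:
send_rows(
  steps=[
    [[0, 0, 0, 0, 0, 0, -1], [0, 0, 0, 0, 0, 0, -1], [0, 0, 0, 0, 0, 0, -1]],
  ],
)

```text
clock: 10.3
eef_pos: [482.8, 456.5, 27.5]
orientation: [[0.955, 0.298, 0.001], [0.298, -0.955, 0.001], [0.002, -0.001, -1.0]]
contact_force: [-0.6, 0.0, 6.0]
grip_width: 0.198
gripper_force: 59.5
```

Request:
send_rows(
  steps=[
    [[0, 0, -0.02, 0, 0, 0, -1], [0, 0, -0.035, 0, 0, 0, -1], [0, 0, -0.035, 0, 0, 0, -1], [0, 0, -0.035, 0, 0, 0, -1], [0, 0, -0.03, 0, 0, 0, -1], [0, 0, 0, 0, 0, 0.06, -1], [0, 0, 0, 0, 0, 0.11, -1], [0, 0, 0, 0, 0, 0.11, -1], [0, 0, 0, 0, 0, 0.11, -1], [0, 0, 0, 0, 0, 0.11, -1]],
  ],
)

```text
clock: 11.13
eef_pos: [480.5, 455.1, 177.4]
orientation: [[0.987, -0.163, -0.007], [-0.163, -0.987, -0.004], [-0.006, 0.005, -1.0]]
contact_force: [-0.4, 0.6, -5.7]
grip_width: 0.196
gripper_force: 59.1
```

Request:
send_rows(
  steps=[
    [[0, 0, 0, 0, 0, 0.11, -1], [0, 0, 0, 0, 0, 0.11, -1], [0, 0, 0, 0, 0, 0.11, -1], [0, 0, 0, 0, 0, 0.11, -1], [0, 0, 0, 0, 0, 0.11, -1], [0, 0, 0, 0, 0, 0.11, -1], [0, 0, 0, 0, 0, 0.11, -1], [0, 0, 0, 0, 0, 0.11, -1], [0, 0, 0, 0, 0, 0.11, -1], [0, 0, 0, 0, 0, 0.102, -1]],
  ],
)

```text
clock: 11.97
eef_pos: [477.5, 445.9, 146.9]
orientation: [[0.684, -0.728, -0.054], [-0.73, -0.682, -0.044], [-0.004, 0.07, -0.998]]
contact_force: [38.3, -69.3, 86.3]
grip_width: 0.198
gripper_force: 60.8
```

```bash
python3 -c "
from h import *
tins();print(readout.get_obs()['q'].round(1))"
```

```text
t 11.97 tcp [477.5 445.9 146.9] rack [-52.2 261.1] yaw -46.85 tilt [-0.0536 -0.0445] F [ 38.3 -69.3  86.3] w 0.198 60.76994240283966
1055 [  1.6 -97.6] circ [   0.4 -102.5] 48.8
1010 [ 2.1 -1.3] circ [ 1.9 -1.1] 43.2
906 [ 1.  84.5] circ [ 1.8 88.3] 43.1
[ -91.1   44.    70.3   86.7  -40.3   83.6 -154.2]
```

```bash
python3 -c "
from h import *
p,d=optics.capture('scene');cv2.imwrite('pics/s2.png',p[:,:,::-1]);st();print(readout.get_obs()['moment'])"
```

```text
t 12.07 tcp [469.2 452.  137.4] rack [-58.4 269.3] yaw -46.19 tilt [-0.0667 -0.051 ] F [-1.5  2.1 -3.3] w 0.2 59.55797016620636
[0.25545842 0.07701175 0.01418179]
```

View pics/s2.png

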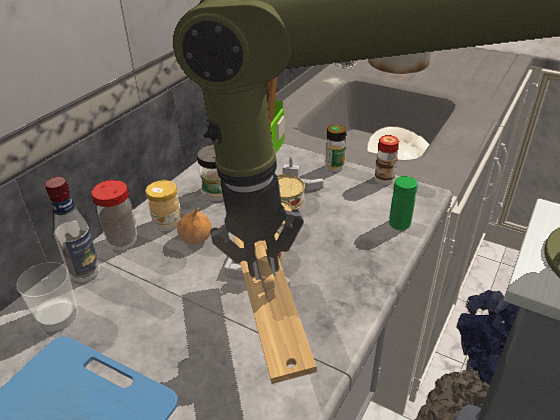

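The force was a transient from arm inertia as q7 hit its range, and nothing was touched. The board is still held and tilted slightly. I'll turn back the other way (yaw up), which takes q7 away from its limit.

Request:
send_rows(
  steps=[
    [[0, 0, -0.01, 0, 0, -0.03, -1], [0, 0, -0.01, 0, 0, -0.06, -1], [0, 0, -0.01, 0, 0, -0.06, -1], [0, 0, -0.01, 0, 0, -0.06, -1], [0, 0, 0, 0, 0, -0.06, -1], [0, 0, 0, 0, 0, -0.06, -1]],
  ],
)

```text
clock: 12.57
eef_pos: [484.4, 443.7, 190.2]
orientation: [[0.882, -0.469, -0.05], [-0.471, -0.881, -0.041], [-0.024, 0.06, -0.998]]
contact_force: [-0.3, -0.2, -2.1]
grip_width: 0.199
gripper_force: 59.8
```

```bash
python3 -c "
from h import *
st();print(readout.get_obs()['q'].round(1))"
```

```text
t 12.57 tcp [484.4 443.7 190.2] rack [-46.1 257.1] yaw -28.11 tilt [-0.0496 -0.0413] F [-0.3 -0.2 -2.1] w 0.199 59.818591475486755
[ -89.    38.9   68.7   83.4  -35.    85.6 -138.1]
```

Request:
send_rows(
  steps=[
    [[0, 0, 0, 0.02, 0.008, 0, -1], [0, 0, 0, 0.02, 0.008, 0, -1], [0, 0, 0, 0.02, 0.008, 0, -1], [0, 0, 0, 0, 0, -0.04, -1], [0, 0, 0, 0, 0, -0.07, -1], [0, 0, 0, 0, 0, -0.07, -1], [0, 0, 0, 0, 0, -0.07, -1], [0, 0, 0, 0, 0, -0.07, -1], [0, 0, 0, 0, 0, -0.07, -1], [0, 0, 0, 0, 0, -0.07, -1]],
  ],
)

```text
clock: 13.4
eef_pos: [484.0, 443.4, 189.3]
orientation: [[1.0, -0.03, -0.001], [-0.03, -1.0, -0.001], [-0.001, 0.001, -1.0]]
contact_force: [-0.3, 0.4, -2.3]
grip_width: 0.198
gripper_force: 59.8
```

```bash
python3 -c "
from h import *
st();print(readout.get_obs()['q'].round(1))"
```

```text
t 13.4 tcp [484.  443.4 189.3] rack [-46.6 256.9] yaw -1.7 tilt [-0.0014 -0.0007] F [-0.3  0.4 -2.3] w 0.198 59.758862257003784
[ -89.3   32.4   63.5   87.1  -29.3   78.8 -115.3]
```

Request:
send_rows(
  steps=[
    [[0, 0, 0, 0, 0, -0.09, -1], [0, 0, 0, 0, 0, -0.09, -1], [0, 0, 0, 0, 0, -0.09, -1], [0, 0, 0, 0, 0, -0.09, -1], [0, 0, 0, 0, 0, -0.09, -1], [0, 0, 0, 0, 0, -0.09, -1], [0, 0, 0, 0, 0, -0.09, -1], [0, 0, 0, 0, 0, -0.09, -1], [0, 0, 0, 0, 0, -0.09, -1], [0, 0, 0, 0, 0, -0.09, -1]],
  ],
)

```text
clock: 14.23
eef_pos: [484.2, 443.2, 189.3]
orientation: [[0.644, 0.765, -0.001], [0.765, -0.644, -0.001], [-0.001, -0.0, -1.0]]
contact_force: [-0.2, -0.7, -2.4]
grip_width: 0.204
gripper_force: 59.7
```

Request:
send_rows(
  steps=[
    [[0, 0, 0, 0, 0, -0.09, -1], [0, 0, 0, 0, 0, -0.09, -1], [0, 0, 0, 0, 0, -0.09, -1], [0, 0, 0, 0, 0, -0.09, -1], [0, 0, 0, 0, 0, -0.09, -1], [0, 0, 0, 0, 0, -0.09, -1], [0, 0, 0, 0, 0, -0.09, -1], [0, 0, 0, 0, 0, -0.09, -1], [0, 0, 0, 0, 0, -0.09, -1], [0, 0, 0, 0, 0, -0.08, -1]],
  ],
)

```text
clock: 15.07
eef_pos: [484.3, 443.0, 189.2]
orientation: [[-0.189, 0.982, -0.001], [0.982, 0.189, -0.001], [-0.001, -0.001, -1.0]]
contact_force: [-0.1, 0.1, -2.4]
grip_width: 0.193
gripper_force: 59.7
```

```bash
python3 -c "
from h import *
st();print(readout.get_obs()['q'].round(1))"
```

```text
t 15.07 tcp [484.3 443.  189.2] rack [-46.4 256.4] yaw 100.88 tilt [-0.0009 -0.0011] F [-0.1  0.1 -2.4] w 0.193 59.74655091762543
[-76.7  24.4  42.4  86.7 -16.7  75.5 -21.7]
```

Request:
send_rows(
  steps=[
    [[0, 0, 0, 0, 0, -0.045, -1], [0, 0, 0, 0, 0, -0.046, -1], [-0.032, 0.0058, 0, 0, 0, 0, -1], [-0.032, 0.0058, 0, 0, 0, 0, -1], [-0.032, 0.0058, 0, 0, 0, 0, -1], [-0.032, 0.0058, 0, 0, 0, 0, -1], [-0.032, 0.0058, 0, 0, 0, 0, -1], [-0.032, 0.0058, 0, 0, 0, 0, -1], [-0.032, 0.0058, 0, 0, 0, 0, -1], [-0.032, 0.0058, -0.006, 0, 0, 0, -1]],
  ],
)

```text
clock: 15.9
eef_pos: [598.1, 207.6, 194.3]
orientation: [[-0.273, 0.962, -0.003], [0.962, 0.273, -0.002], [-0.002, -0.003, -1.0]]
contact_force: [-0.1, -0.3, -2.1]
grip_width: 0.2
gripper_force: 59.6
```

Request:
send_rows(
  steps=[
    [[0, 0, 0.02, 0, 0, 0, -1], [0, 0, 0.02, 0, 0, 0, -1], [0, 0, 0.01, 0, 0, 0, -1], [0, 0, 0, 0, 0, 0, -1], [0, 0, 0, 0, 0, 0, -1]],
  ],
)

```text
clock: 16.32
eef_pos: [597.2, 211.4, 144.0]
orientation: [[-0.275, 0.961, -0.003], [0.961, 0.275, -0.002], [-0.001, -0.004, -1.0]]
contact_force: [-0.4, 1.0, -2.0]
grip_width: 0.202
gripper_force: 59.6
```

```bash
python3 -c "
from h import *
o=st();print(o['q'].round(1))
p,d=optics.capture('top');w=pts('top',d);z=w[:,:,2]
ez=o['eef_pos'][2]
for lo,hi in((ez-26+4,ez-26+19),):
  m=(z>lo)&(z<hi);b=np.zeros_like(m);b[120:270,190:400]=m[120:270,190:400]
  c,sz,a,me,n=rect(w,b);print('board',c,rk(c),sz,a,me,n)
cv2.imwrite('pics/t3.png',p[:,:,::-1]);o=readout.get_obs()
p,d=optics.capture('wrist');cv2.imwrite('pics/w3.png',p[:,:,::-1]);np.savez('w3.npz',d=d)
s,_=optics.capture('scene')
A=p[:,:,::-1];B=cv2.imread('pics/t3.png')[100:310,150:430];B=cv2.resize(B,(560,420))
C=s[:,:,::-1]
cv2.imwrite('pics/c3.png',cv2.resize(np.hstack([B,C]),(800,300),interpolation=cv2.INTER_AREA))"
```

```text
t 16.32 tcp [597.2 211.4 144. ] rack [-2.2  2.6] yaw 105.98 tilt [-0.0031 -0.0023] F [-0.4  1.  -2. ] w 0.202 59.62366998195648
[-57.2  24.5  45.4  93.1 -18.1  70.3   7.8]
board [567.16314697 320.06039429] [ -0.9 115.3] [60.5 98.8] 105.64 [566.8 320.5 128.4] 1348
```

View pics/c3.png

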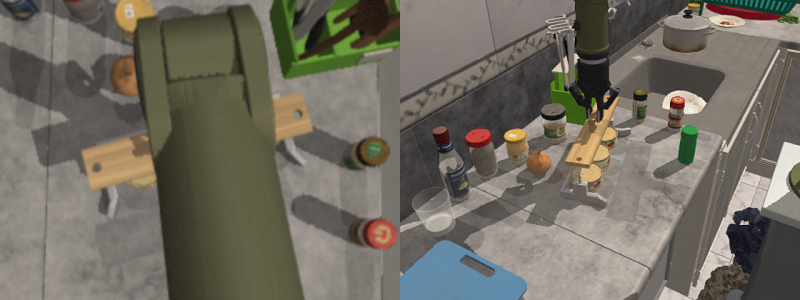

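```bash
cat >> h.py <<'E'
def board():
    o=st();p,d=optics.capture('top');w=pts('top',d);z=w[:,:,2];ez=o['eef_pos'][2]
    hsv=cv2.cvtColor(p,cv2.COLOR_RGB2HSV)
    m=np.zeros(z.shape,np.uint8);m[120:270,190:400]=((z>ez-23)&(z<ez-5)&(hsv[:,:,1]>50)&(hsv[:,:,0]<30))[120:270,190:400]
    n,l,s,c=cv2.connectedComponentsWithStats(m);q=w[np.isin(l,[i for i in range(1,n) if s[i,4]>60])]
    # rectify through constant plane: fit
    r=cv2.minAreaRect(q[:,:2].astype(np.float32));A=np.c_[q[:,:2]-q[:,:2].mean(0),np.ones(len(q))];k=np.linalg.lstsq(A,q[:,2],rcond=None)[0]
    print('board',rk(r[0]),np.round(r[1],1),r[2],'z',q[:,2].mean().round(1),'slope rack x,y',(k[:2]@RX).round(4),(k[:2]@RY).round(4),len(q),[int(s[i,4]) for i in range(1,n)])
E
python3 -c "
from h import *
board()"
```

```text
t 16.47 tcp [597.9 212.5 144.9] rack [-1.2  3.5] yaw 106.05 tilt [-0.001  -0.0012] F [-0.2 -0.5 -2.6] w 0.2 59.62389886379242
board [-0.5  0.4] [ 60.3 330.4] 15.96377944946289 z 128.9 slope rack x,y 0.0026 0.0048 2019 [21, 664, 1355]
```

Request:
send_rows(
  steps=[
    [[0, 0, 0.015, 0, 0, 0, -1], [0, 0, 0.015, 0, 0, 0, -1], [0, 0, 0.003, 0, 0, 0, -1], [0, 0, 0, 0, 0, 0, -1], [0, 0, 0, 0, 0, 0, -1]],
  ],
)

```text
clock: 16.93
eef_pos: [597.4, 212.3, 111.2]
orientation: [[-0.276, 0.961, -0.002], [0.961, 0.276, -0.002], [-0.001, -0.003, -1.0]]
contact_force: [0.5, 0.1, -1.8]
grip_width: 0.197
gripper_force: 59.6
```

```bash
python3 -c "
from h import *
board()"
```

```text
t 16.93 tcp [597.4 212.3 111.2] rack [-1.7  3.4] yaw 106.03 tilt [-0.0024 -0.002 ] F [ 0.5  0.1 -1.8] w 0.197 59.62793290615082
board [-0.9  0.3] [ 60.4 330.5] 15.926963806152344 z 95.1 slope rack x,y -0.0012 0.0045 1948 [22, 1, 16, 711, 1237]
```

Aligned within 1 mm, so I'll lower slowly.

Request:
send_rows(
  steps=[
    [[0, 0.0005, 0.004, 0, 0, 0, -1], [0, 0.0003, 0.004, 0, 0, 0, -1], [0, 0, 0.004, 0, 0, 0, -1], [0, 0, 0.003, 0, 0, 0, -1], [0, 0, 0, 0, 0, 0, -1]],
  ],
)

```text
clock: 17.4
eef_pos: [597.1, 212.2, 94.3]
orientation: [[-0.276, 0.961, -0.005], [0.961, 0.276, -0.003], [-0.001, -0.005, -1.0]]
contact_force: [-0.8, 0.0, -2.4]
grip_width: 0.201
gripper_force: 59.8
```

Request:
send_rows(
  steps=[
    [[0, 0, 0.004, 0, 0, 0, -1], [0, 0, 0.004, 0, 0, 0, -1], [0, 0, 0.003, 0, 0, 0, -1], [0, 0, 0, 0, 0, 0, -1]],
  ],
)

```text
clock: 17.73
eef_pos: [597.2, 212.2, 83.5]
orientation: [[-0.276, 0.961, -0.004], [0.961, 0.276, -0.003], [-0.001, -0.005, -1.0]]
contact_force: [-0.5, 0.2, -1.7]
grip_width: 0.2
gripper_force: 59.7
```

Request:
send_rows(
  steps=[
    [[0, 0, 0.001, 0, 0, 0, -1], [0, 0, 0.001, 0, 0, 0, -1], [0, 0, 0, 0, 0, 0, -1]],
  ],
)

```text
clock: 17.98
eef_pos: [597.8, 212.4, 82.7]
orientation: [[-0.276, 0.961, -0.003], [0.961, 0.276, -0.002], [-0.001, -0.003, -1.0]]
contact_force: [-0.2, 0.2, 0.2]
grip_width: 0.204
gripper_force: 59.9
```

```bash
python3 -c "
from h import *
board()"
```

```text
t 17.98 tcp [597.8 212.4  82.7] rack [-1.3  3.4] yaw 106.01 tilt [-0.003  -0.0019] F [-0.2  0.2  0.2] w 0.204 59.91747200489044
board [61.3 -0.3] [184.  330.2] 15.821446418762207 z 66.5 slope rack x,y -0.0129 -0.0005 1976 [51, 1, 11, 92, 1, 1, 742, 1142, 37]
```

Request:
send_rows(
  steps=[
    [[0, 0, 0, 0, 0, 0, -0.2], [0, 0, 0, 0, 0, 0, -0.2], [0, 0, 0, 0, 0, 0, -0.2], [0, 0, 0, 0, 0, 0, -0.2], [0, 0, -0.015, 0, 0, 0, -0.2], [0, 0, -0.035, 0, 0, 0, -0.2], [0, 0, -0.035, 0, 0, 0, -0.2], [0, 0, -0.035, 0, 0, 0, -0.2], [0, 0, -0.03, 0, 0, 0, -0.2]],
  ],
)

```text
clock: 18.78
eef_pos: [598.6, 212.5, 235.0]
orientation: [[-0.275, 0.961, -0.002], [0.961, 0.275, -0.001], [-0.001, -0.002, -1.0]]
contact_force: [0.5, -0.0, -0.1]
grip_width: 0.397
gripper_force: 0.0
```

```bash
python3 -c "
from h import *
st();print(readout.get_obs()['q'].round(1))
p,d=optics.capture('top');w=pts('top',d);z=w[:,:,2];hsv=cv2.cvtColor(p,cv2.COLOR_RGB2HSV)
m=np.zeros(z.shape,np.uint8);m[120:270,190:400]=((z>60)&(z<74)&(hsv[:,:,1]>50)&(hsv[:,:,0]<30))[120:270,190:400]
n,l,s,c=cv2.connectedComponentsWithStats(m)
ids=[i for i in range(1,n) if s[i,4]>200];q=w[np.isin(l,ids)];r=cv2.minAreaRect(q[:,:2].astype(np.float32))
k=np.linalg.lstsq(np.c_[q[:,:2]-q[:,:2].mean(0),np.ones(len(q))],q[:,2],rcond=None)[0]
print('board',rk(r[0]),r[1:],q[:,2].mean(),k[:2]@RX,k[:2]@RY,[w[l==i].mean(0).round(1) for i in ids])
"
```

```text
t 18.78 tcp [598.6 212.5 235. ] rack [-0.5  3.3] yaw 105.99 tilt [-0.0015 -0.0012] F [ 0.5 -0.  -0.1] w 0.397 0.0
[-58.4  20.8  47.1  86.5 -15.3  79.5   5.7]
board [1.000e-01 1.209e+02] ((60.352821350097656, 88.1079330444336), 16.012582778930664) 66.36627136533544 -0.0023159605967168267 -0.0019226350483725412 [array([566.3, 325.4,  66.4])]
```

The board is seated: its top is at 66.4 mm, and it is level and centred. Next is the black-cap jar.

Request:
send_rows(
  steps=[
    [[-0.036, -0.0117, 0, 0, 0, 0, 1], [-0.036, -0.0117, 0, 0, 0, 0, 1], [-0.036, -0.0117, 0, 0, 0, 0, 1], [-0.036, -0.0117, 0, 0, 0, 0, 1], [-0.036, -0.0117, 0, 0, 0, 0, 1], [-0.036, -0.0117, 0, 0, 0, 0, 1], [-0.036, -0.0117, 0, 0, 0, 0, 1], [0, 0, 0, 0, 0, 0, 1], [0, 0, 0, 0, 0, 0, 1], [0, 0, 0, 0, 0, 0, 1]],
  ],
)

```text
clock: 19.67
eef_pos: [589.0, -51.9, 232.8]
orientation: [[-0.275, 0.961, -0.003], [0.961, 0.275, -0.001], [-0.0, -0.003, -1.0]]
contact_force: [-0.5, 1.4, -0.3]
grip_width: 1.002
gripper_force: 0.0
```

```bash
python3 -c "
from h import *
o=st();print(o['q'].round(1))
p,d=optics.capture('wrist');w=pts('wrist',d,o);z=w[:,:,2]
m=((z>96)&(z<115)).astype(np.uint8);n,l,s,c=cv2.connectedComponentsWithStats(m)
R=o['orientation']
for i in range(1,n):
  if s[i,4]>150:
    q=w[l==i];r=cv2.minEnclosingCircle(q[:,:2].astype(np.float32));v=np.array([*r[0],105])-o['eef_pos'];print(s[i,4],c[i].round(),np.round(r[0],1),rk(r[0]),round(r[1],1),'tool',(R.T@v).round(1),np.median(p[l==i],0))
cv2.imwrite('pics/w4.png',p[:,:,::-1])
s,_=optics.capture('scene');cv2.imwrite('pics/s4.png',s[:,:,::-1])"
```

```text
t 19.67 tcp [589.  -51.9 232.8] rack [ -83.1 -248.1] yaw 105.98 tilt [-0.0031 -0.0012] F [-0.5  1.4 -0.3] w 1.002 0.0
[-42.3  15.7  53.7  93.2 -12.8  77.8  29.2]
284 [532.  95.] [736.1  65.4] [  90.8 -176.2] 16.8 tool [ 72.3 174.1 127.3] [ 81. 132.  10.]
2906 [124. 162.] [465.6 -59.9] [-203.8 -221.6] 22.6 tool [  26.3 -120.4  128.2] [200.  78.  56.]
191 [514. 141.] [738.9  34.1] [  84.8 -207.1] 7.5 tool [ 41.4 168.2 127.3] [53. 31. 15.]
2493 [284. 195.] [588.2 -51.7] [ -83.8 -247.7] 22.0 tool [  0.4  -0.3 127.8] [109.  80.  25.]
587 [521. 184.] [761.    6.9] [  98.5 -239.3] 29.0 tool [  9.2 182.  127.2] [100. 163.  10.]
170 [530. 234.] [780.8 -27. ] [ 108.1 -277.4] 6.2 tool [-28.9 191.6 127.2] [95. 68. 38.]
1055 [489. 287.] [770.3 -76.7] [  84.3 -322.2] 25.8 tool [-73.7 167.9 127.3] [66. 66. 19.]
309 [550. 277.] [818.  -57.1] [ 135.5 -316.6] 8.1 tool [-68.  219.2 127.1] [14. 12. 12.]
```

View pics/s4.png

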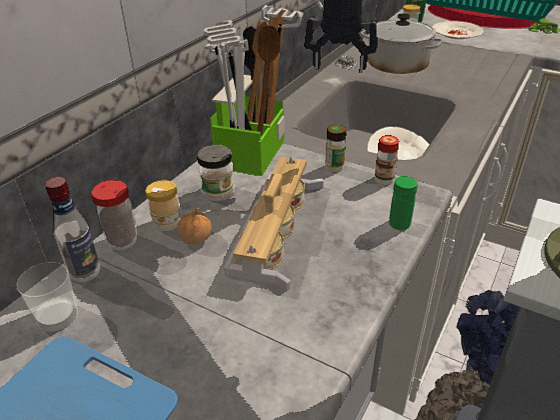

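Request:
send_rows(
  steps=[
    [[0, 0, 0.04, 0, 0, 0, 1], [0, 0, 0.04, 0, 0, 0, 1], [0, 0, 0.04, 0, 0, 0, 1], [0, 0, 0.04, 0, 0, 0, 1], [0, 0, 0.02, 0, 0, 0, 1], [0, 0, 0.004, 0, 0, 0, 1], [0, 0, 0, 0, 0, 0, 1], [0, 0, 0, 0, 0, 0, -1], [0, 0, 0, 0, 0, 0, -1], [0, 0, 0, 0, 0, 0, -1]],
  ],
)

```text
clock: 20.6
eef_pos: [590.0, -52.4, 51.0]
orientation: [[-0.276, 0.961, 0.0], [0.961, 0.276, -0.002], [-0.002, -0.0, -1.0]]
contact_force: [0.1, -0.1, -1.5]
grip_width: 0.605
gripper_force: 0.0
```

Request:
send_rows(
  steps=[
    [[0, 0, 0, 0, 0, 0, -1], [0, 0, 0, 0, 0, 0, -1], [0, 0, 0, 0, 0, 0, -1]],
  ],
)

```text
clock: 20.85
eef_pos: [589.5, -52.6, 50.9]
orientation: [[-0.276, 0.961, -0.001], [0.961, 0.276, -0.001], [-0.001, -0.001, -1.0]]
contact_force: [-0.8, 0.4, 4.9]
grip_width: 0.497
gripper_force: 59.9
```

Request:
send_rows(
  steps=[
    [[0, 0, -0.03, 0, 0, 0, -1], [0, 0, -0.04, 0, 0, 0, -1], [0, 0, -0.04, 0, 0, 0, -1], [0, 0, -0.04, 0, 0, 0, -1], [0, 0, 0, 0, 0, 0, -1], [0.02, 0.0046, 0, 0, 0, 0, -1], [0.036, 0.0091, 0, 0, 0, 0, -1], [0.038, 0.0091, 0, 0, 0, 0, -1], [0.038, 0.0091, 0, 0, 0, 0, -1], [0.038, 0.0091, 0, 0, 0, 0, -1]],
  ],
)

```text
clock: 21.68
eef_pos: [581.1, 124.1, 199.3]
orientation: [[-0.275, 0.961, -0.002], [0.961, 0.275, -0.001], [0.0, -0.002, -1.0]]
contact_force: [0.6, 0.0, -1.4]
grip_width: 0.495
gripper_force: 61.1
```

Request:
send_rows(
  steps=[
    [[0.038, 0.0091, 0, 0, 0, 0, -1], [0.038, 0.0091, 0, 0, 0, 0, -1], [0.038, 0.0091, 0, 0, 0, 0, -1], [0.038, 0.0091, 0, 0, 0, 0, -1], [0.02, 0.0046, 0, 0, 0, 0, -1], [0, 0, 0, 0, 0, 0, -1], [0, 0, 0, 0, 0, 0, -1], [0, 0, 0, 0, 0, 0, -1], [0, 0, 0, 0, 0, 0, -1]],
  ],
)

```text
clock: 22.43
eef_pos: [574.1, 296.5, 198.7]
orientation: [[-0.272, 0.962, -0.003], [0.962, 0.272, -0.003], [-0.002, -0.003, -1.0]]
contact_force: [-1.0, 0.6, -1.3]
grip_width: 0.494
gripper_force: 61.1
```

```bash
cat >> h.py <<'E'
def wr(name):
    o=st();p,d=optics.capture('wrist');w=pts('wrist',d,o);z=w[:,:,2];hsv=cv2.cvtColor(p,cv2.COLOR_RGB2HSV);R=o['orientation']
    cv2.imwrite(f'pics/{name}.png',p[:,:,::-1])
    m=((z>60)&(z<74)&(hsv[:,:,1]>50)&(hsv[:,:,0]<30)).astype(np.uint8)
    n,l,s,c=cv2.connectedComponentsWithStats(m);q=w[np.isin(l,[i for i in range(1,n) if s[i,4]>300])]
    L=q-o['eef_pos'];L=L@R
    print('board in tool x',np.percentile(L[:,0],[.5,99.5]).round(1),'y',np.percentile(L[:,1],[1,99]).round(1),'z',np.median(L[:,2]).round(1),len(q))
E
python3 -c "
from h import *
wr('w5')"
```

```text
t 22.43 tcp [574.1 296.5 198.7] rack [-0.7 90.8] yaw 105.81 tilt [-0.0027 -0.0026] F [-1.   0.6 -1.3] w 0.494 61.05360340559855
board in tool x [-62.5  76.7] y [-29.5 208.5] z 132.8 10187
```

View pics/w5.png

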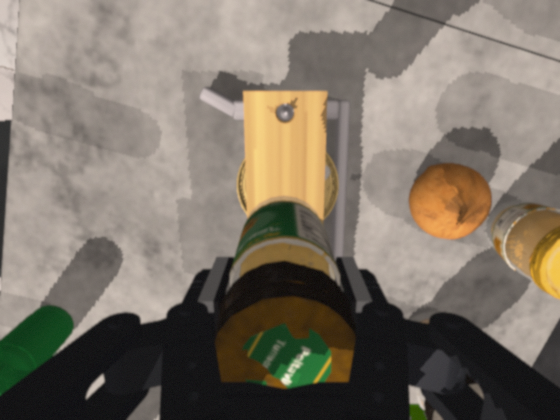

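Request:
send_rows(
  steps=[
    [[0, 0, 0.025, 0, 0, 0, -1], [0, 0, 0.03, 0, 0, 0, -1], [0, 0, 0.015, 0, 0, 0, -1], [0, 0, 0.006, 0, 0, 0, -1], [0, 0, 0.002, 0, 0, 0, -1], [0, 0, 0.0015, 0, 0, 0, -1], [0, 0, 0, 0, 0, 0, -1], [0, 0, 0, 0, 0, 0, -1]],
  ],
)

```text
clock: 23.15
eef_pos: [574.0, 299.1, 120.2]
orientation: [[-0.275, 0.961, -0.001], [0.961, 0.275, -0.001], [-0.0, -0.001, -1.0]]
contact_force: [0.7, -0.1, -0.9]
grip_width: 0.501
gripper_force: 61.0
```

Request:
send_rows(
  steps=[
    [[0, 0, 0.001, 0, 0, 0, -1], [0, 0, 0.001, 0, 0, 0, -1], [0, 0, 0, 0, 0, 0, -1]],
  ],
)

```text
clock: 23.4
eef_pos: [573.7, 299.2, 118.0]
orientation: [[-0.276, 0.961, -0.002], [0.961, 0.276, -0.001], [-0.0, -0.002, -1.0]]
contact_force: [-0.8, -0.4, 4.3]
grip_width: 0.496
gripper_force: 61.3
```

Request:
send_rows(
  steps=[
    [[0, 0, 0, 0, 0, 0, 0.3], [0, 0, 0, 0, 0, 0, 0.6], [0, 0, 0, 0, 0, 0, 1], [0, 0, 0, 0, 0, 0, 1], [0, 0, -0.015, 0, 0, 0, 1], [0, 0, -0.035, 0, 0, 0, 1], [0, 0, -0.04, 0, 0, 0, 1], [0, 0, -0.03, 0, 0, 0, 1]],
  ],
)

```text
clock: 24.07
eef_pos: [573.9, 299.1, 239.3]
orientation: [[-0.276, 0.961, -0.002], [0.961, 0.276, -0.002], [-0.001, -0.002, -1.0]]
contact_force: [1.3, 0.8, 0.6]
grip_width: 0.999
gripper_force: 0.0
```

Request:
send_rows(
  steps=[
    [[-0.032, -0.0203, 0, 0, 0, 0, 1], [-0.032, -0.0203, 0, 0, 0, 0, 1], [-0.032, -0.0203, 0, 0, 0, 0, 1], [-0.032, -0.0203, 0, 0, 0, 0, 1], [-0.032, -0.0203, 0, 0, 0, 0, 1], [-0.032, -0.0203, 0, 0, 0, 0, 1], [-0.032, -0.0203, 0, 0, 0, 0, 1], [-0.032, -0.0203, 0, 0, 0, 0, 1], [-0.032, -0.0203, 0, 0, 0, 0, 1], [-0.027, -0.0203, 0, 0, 0, 0, 1]],
  ],
)

```text
clock: 24.9
eef_pos: [464.4, -62.2, 237.7]
orientation: [[-0.274, 0.962, -0.003], [0.962, 0.274, -0.002], [-0.001, -0.003, -1.0]]
contact_force: [0.3, -0.3, -0.2]
grip_width: 0.997
gripper_force: 0.0
```

Request:
send_rows(
  steps=[
    [[0, 0, 0, 0, 0, 0, 1], [0, 0, 0, 0, 0, 0, 1]],
  ],
)

```text
clock: 25.07
eef_pos: [464.8, -61.4, 238.0]
orientation: [[-0.272, 0.962, -0.002], [0.962, 0.272, 0.001], [0.002, -0.002, -1.0]]
contact_force: [-0.6, 1.3, 0.9]
grip_width: 1.0
gripper_force: 0.0
```

```bash
python3 -c "
from h import *
o=st();print(o['q'].round(1))
p,d=optics.capture('wrist');w=pts('wrist',d,o);z=w[:,:,2]
m=((z>96)&(z<115)).astype(np.uint8);n,l,s,c=cv2.connectedComponentsWithStats(m)
R=o['orientation']
for i in range(1,n):
  if s[i,4]>1000:
    q=w[l==i];r=cv2.minEnclosingCircle(q[:,:2].astype(np.float32));v=np.array([*r[0],105])-o['eef_pos'];print(s[i,4],c[i].round(),np.round(r[0],1),rk(r[0]),round(r[1],1),'tool',(R.T@v).round(1),np.median(p[l==i],0))
p,d=optics.capture('top');cv2.imwrite('pics/t6.png',p[:,:,::-1]);s,_=optics.capture('scene')
cv2.imwrite('pics/c6.png',cv2.resize(np.hstack([p[80:350,130:490],s[120:390,150:510]])[:,:,::-1],(800,300)))"
```

```text
t 25.07 tcp [464.8 -61.4 238. ] rack [-205.1 -222.8] yaw 105.76 tilt [-0.0024  0.001 ] F [-0.6  1.3  0.9] w 1.0 0.0
[-57.7 -11.1  56.3 108.6   9.4  77.9  11.9]
2490 [287. 193.] [465.2 -60. ] [-204.2 -221.5] 22.2 tool [  1.1   1.1 133. ] [191.  76.  55.]
```

View pics/c6.png

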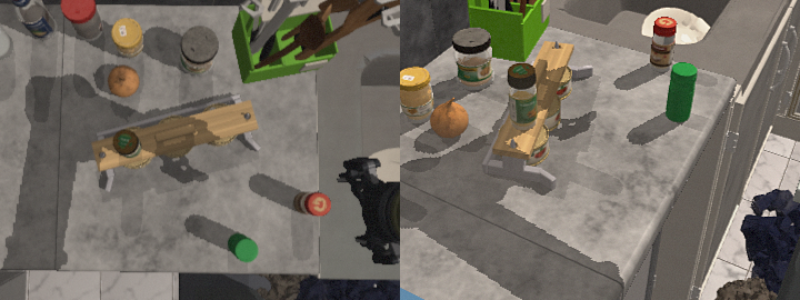

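The black-cap jar stands on the board (crop 127,143) and the tool is centred over the red jar to 1 mm.

Request:
send_rows(
  steps=[
    [[0.001, 0.001, 0.04, 0, 0, 0, 1], [0, 0, 0.04, 0, 0, 0, 1], [0, 0, 0.04, 0, 0, 0, 1], [0, 0, 0.04, 0, 0, 0, 1], [0, 0, 0.022, 0, 0, 0, 1], [0, 0, 0.006, 0, 0, 0, 1], [0, 0, 0, 0, 0, 0, 1], [0, 0, 0, 0, 0, 0, -1], [0, 0, 0, 0, 0, 0, -1], [0, 0, 0, 0, 0, 0, -1]],
  ],
)

```text
clock: 26.05
eef_pos: [467.0, -58.2, 51.5]
orientation: [[-0.277, 0.961, 0.0], [0.961, 0.277, -0.001], [-0.001, 0.0, -1.0]]
contact_force: [0.9, -0.3, -0.2]
grip_width: 0.601
gripper_force: 0.0
```

Request:
send_rows(
  steps=[
    [[0, 0, 0, 0, 0, 0, -1], [0, 0, 0, 0, 0, 0, -1], [0, 0, 0, 0, 0, 0, -1]],
  ],
)

```text
clock: 26.3
eef_pos: [466.5, -58.4, 51.5]
orientation: [[-0.276, 0.961, -0.001], [0.961, 0.276, -0.0], [0.0, -0.001, -1.0]]
contact_force: [-2.3, 0.7, 6.8]
grip_width: 0.501
gripper_force: 57.0
```

Request:
send_rows(
  steps=[
    [[0, 0, -0.03, 0, 0, 0, -1], [0, 0, -0.04, 0, 0, 0, -1], [0, 0, -0.04, 0, 0, 0, -1], [0, 0, -0.04, 0, 0, 0, -1], [0, 0, 0, 0, 0, 0, -1], [0.0112, 0.0168, 0, 0, 0, 0, -1], [0.0222, 0.0336, 0, 0, 0, 0, -1], [0.0222, 0.0336, 0, 0, 0, 0, -1], [0.0222, 0.0336, 0, 0, 0, 0, -1], [0.0222, 0.0336, 0, 0, 0, 0, -1]],
  ],
)

```text
clock: 27.13
eef_pos: [584.9, 81.9, 199.1]
orientation: [[-0.277, 0.961, -0.003], [0.961, 0.277, -0.001], [-0.0, -0.003, -1.0]]
contact_force: [-0.2, 0.5, 0.4]
grip_width: 0.502
gripper_force: 58.5
```

Request:
send_rows(
  steps=[
    [[0.0222, 0.0336, 0, 0, 0, 0, -1], [0.0112, 0.0168, 0, 0, 0, 0, -1], [0, 0, 0, 0, 0, 0, -1], [0, 0, 0, 0, 0, 0, -1], [0, 0, 0, 0, 0, 0, -1], [0, 0, 0, 0, 0, 0, -1], [0, 0, 0, 0, 0, 0, -1]],
  ],
)

```text
clock: 27.72
eef_pos: [622.3, 124.0, 199.7]
orientation: [[-0.274, 0.962, -0.003], [0.962, 0.274, -0.001], [0.0, -0.003, -1.0]]
contact_force: [-0.2, -0.2, -1.6]
grip_width: 0.502
gripper_force: 58.5
```

```bash
python3 -c "
from h import *
wr('w7')"
```

```text
t 27.72 tcp [622.3 124.  199.7] rack [ -2.2 -88.3] yaw 105.89 tilt [-0.0027 -0.0008] F [-0.2 -0.2 -1.6] w 0.502 58.4578163997503
board in tool x [-15.8 135. ] y [-29.1 136.5] z 133.8 14037
```

View pics/w7.png

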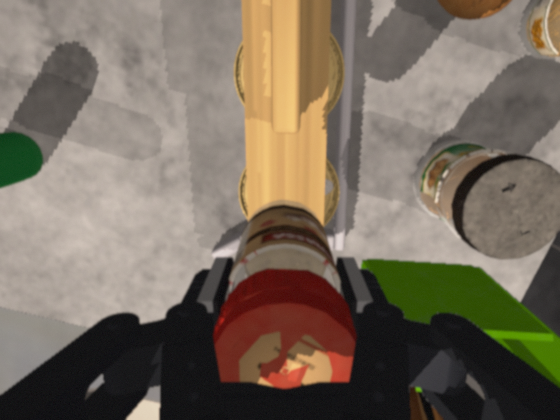

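Request:
send_rows(
  steps=[
    [[0, 0.001, 0.025, 0, 0, 0, -1], [0, 0, 0.03, 0, 0, 0, -1], [0, 0, 0.015, 0, 0, 0, -1], [0, 0, 0.007, 0, 0, 0, -1], [0, 0, 0.002, 0, 0, 0, -1], [0, 0, 0.0015, 0, 0, 0, -1], [0, 0, 0.001, 0, 0, 0, -1], [0, 0, 0, 0, 0, 0, -1]],
  ],
)

```text
clock: 28.43
eef_pos: [624.3, 125.4, 118.7]
orientation: [[-0.276, 0.961, -0.001], [0.961, 0.276, -0.002], [-0.001, -0.002, -1.0]]
contact_force: [-0.1, -0.2, -0.5]
grip_width: 0.502
gripper_force: 58.6
```

Request:
send_rows(
  steps=[
    [[0, 0, 0.001, 0, 0, 0, -1], [0, 0, 0, 0, 0, 0, -1]],
  ],
)

```text
clock: 28.6
eef_pos: [624.4, 125.4, 118.5]
orientation: [[-0.276, 0.961, -0.001], [0.961, 0.276, -0.001], [-0.001, -0.002, -1.0]]
contact_force: [-1.2, -0.2, 5.3]
grip_width: 0.503
gripper_force: 59.2
```

Contact. I'll release, lift straight up and move clear so I can check.

Request:
send_rows(
  steps=[
    [[0, 0, 0, 0, 0, 0, 0.3], [0, 0, 0, 0, 0, 0, 0.6], [0, 0, 0, 0, 0, 0, 1], [0, 0, 0, 0, 0, 0, 1], [0, 0, -0.015, 0, 0, 0, 1], [0, 0, -0.035, 0, 0, 0, 1], [0, 0, -0.04, 0, 0, 0, 1], [0, 0, -0.04, 0, 0, 0, 1]],
  ],
)

```text
clock: 29.27
eef_pos: [623.4, 125.4, 248.6]
orientation: [[-0.275, 0.961, -0.004], [0.961, 0.275, -0.003], [-0.001, -0.004, -1.0]]
contact_force: [0.7, 0.1, 0.3]
grip_width: 1.0
gripper_force: 0.0
```

Request:
send_rows(
  steps=[
    [[-0.02, -0.02, 0, 0, 0, 0, 1], [-0.03, -0.02, 0, 0, 0, 0, 1], [-0.03, -0.02, 0, 0, 0, 0, 1], [-0.03, -0.02, 0, 0, 0, 0, 1], [-0.03, -0.02, 0, 0, 0, 0, 1], [-0.03, -0.02, 0, 0, 0, 0, 1], [-0.02, -0.02, 0, 0, 0, 0, 1], [0, 0, 0, 0, 0, 0, 1], [0, 0, 0, 0, 0, 0, 1]],
  ],
)

```text
clock: 30.02
eef_pos: [541.1, -97.9, 248.4]
orientation: [[-0.271, 0.963, -0.001], [0.963, 0.271, 0.0], [0.0, -0.001, -1.0]]
contact_force: [0.2, 1.0, 1.0]
grip_width: 1.001
gripper_force: 0.0
```

```bash
python3 -c "
from h import *
st()
p,d=optics.capture('top');w=pts('top',d);z=w[:,:,2];hsv=cv2.cvtColor(p,cv2.COLOR_RGB2HSV)
B=np.zeros(z.shape,bool);B[120:270,190:400]=1
for nm,m in(('jars',B&(z>160)&(z<185)),('board',B&(z>60)&(z<74)&(hsv[:,:,1]>50)&(hsv[:,:,0]<30)),('tin',B&(z>33)&(z<47))):
  n,l,s,c=cv2.connectedComponentsWithStats(m.astype(np.uint8))
  for i in range(1,n):
    if s[i,4]>15:
      q=w[l==i];r=cv2.minAreaRect(q[:,:2].astype(np.float32));print(nm,s[i,4],rk(r[0]),np.round(r[1],1),round(r[2],1),'z',q[:,2].mean().round(1))
s,ds=optics.capture('scene')
cv2.imwrite('pics/c8.png',cv2.resize(np.hstack([p[110:290,180:420],s[120:300,180:420]])[:,:,::-1],(800,300),interpolation=2))
cam=-np.linalg.inv(optics.camera_model('scene')['world_to_cam'])[:3,3];print(cam)
w=pts('scene',ds);z=w[:,:,2];rx=(w[:,:,:2]-RC)@RX;ry=(w[:,:,:2]-RC)@RY
for y0 in(-97,-1,88):
  m=(z>8)&(z<38)&(abs(ry-y0)<12)&(abs(rx)<70);print(y0,m.sum(),np.nanpercentile(rx[m],[1,5,20,50]).round(1) if m.any() else '')"
```

```text
t 30.02 tcp [541.1 -97.9 248.4] rack [-141.9 -279. ] yaw 105.73 tilt [-0.0014  0.0001] F [0.2 1.  1. ] w 1.001 0.0
jars 33 [  75.6 -212.6] [13.4  6.6] 45.9 z 172.1
jars 424 [ -0.3 -91.1] [42.2 43.7] 0.9 z 172.2
jars 406 [-1.5 90.9] [42.5 42.1] 1.8 z 171.3
board 49 [197.4  44.5] [13.8 49.5] 2.6 z 64.7
board 29 [129.9 -71.6] [35.1  6.7] 67.1 z 71.9
board 16 [120.7 -98.1] [ 3.8 15.7] 28.7 z 70.8
board 88 [141.7  74. ] [27.1 25.2] 13.2 z 63.7
board 2669 [-0.5  0. ] [ 60.4 330.2] 15.9 z 66.5
tin 42 [197.1  40.5] [15.4 52.5] 13.2 z 40.9
tin 63 [ 106.3 -179.3] [83.2 32.4] 37.4 z 39.8
tin 16 [ 117.5 -222.8] [17.6  2.9] 24.2 z 40.5
tin 36 [133.2 -79.7] [55.5 15.3] 76.4 z 37.5
tin 199 [142.3  72.6] [64.4 63.1] 65.8 z 41.6
tin 47 [  70.  -251.7] [ 4.4 73.7] 9.3 z 40.0
tin 46 [ 37.6 -86.3] [10.2 33.7] 37.2 z 37.5
tin 81 [39.6 -1.2] [10.6 54.8] 15.9 z 37.3
tin 41 [38.5 78.5] [34.2  7.1] 89.8 z 36.9
tin 93 [-35.2 -95.7] [11.2 56.7] 15.2 z 37.1
tin 96 [-35.   -0.1] [12.  54.3] 15.6 z 36.9
tin 99 [-34.7  88.4] [12.6 56.4] 15.7 z 36.9
[-153.75706571 -928.11626133 -689.77264213]
-97 52 [-43.  -42.8 -42.6 -38.2]
-1 71 [-43.1 -42.7 -42.1 -38.6]
88 96 [-42.8 -42.6 -41.8 -35. ]
```

View pics/c8.png

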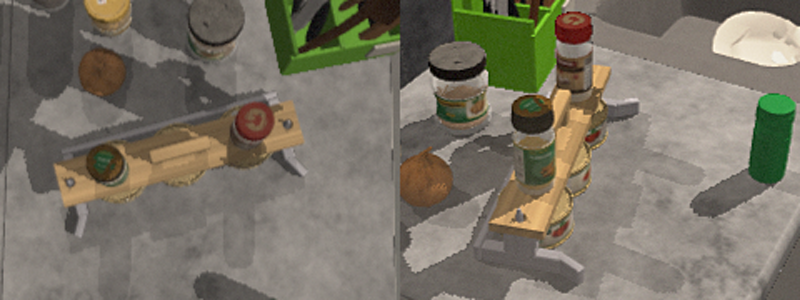

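Everything checks out. The tins' front faces are at x≈−42.7 (centres about 0), the board is centred with its top at 66.5 mm, and both jars stand upright with their tops at 172 mm.

```bash
python3 -c "
from plant import job
print(job.close_job())"
```

```text
the job is handed in; nothing more can be done
None
```

The job is handed in (no verdict was returned): by my last camera check, all three tins stand against the back rail, the board is flush on both posts, and both spice jars stand upright on it.

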